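Dock the casting flask on the vibrating table and clamp it

ROBOT

A 7-joint arm with a two-finger parallel gripper is mounted at the origin on a cart in front of the work surface, level with it; the furniture and walls round the work are solid. World frame = base frame: x ahead of the robot, y to its left, z up, the work surface at z = 0. Lengths are in m, angles in rad, forces in N, time in s.
With the tool pointing down it reaches from about 0.4 to 0.85 m from the base axis. Payload 10.4 kg.
Tool frame: the origin (TCP) lies between the finger pads; the fingertips stand ahead of it and the grasp point (between the pads) lies 5 mm behind it (manip.tip_extent is the z of the fingertips in the tool frame, in m); z points along the fingers, y is the line along which they close (so a half turn about z gives the same grasp; the last joint's range is limited). The gripper opens to 85 mm and grips with 20 to 120 N. Pads are 22 mm wide; open, the fingers measure 114 mm over their backs; the gripper's body (76 mm by 85 mm) begins 54 mm behind the grasp point. The pads swing forward as they close: fully open they stand 13 mm farther back than shut.
Start: joints at [1.265, 0.332, -0.065, 1.46, 0.022, 1.35, -0.088], TCP at [0.174, -0.6, 0.245] pointing down, gripper open.
Joint ranges: [-2.6, 2.6], [-0.5, 2.12], [-1.47, 1.34], [0.16, 2.42], [-1.27, 4.41], [0.06, 2.06], [-2.6, 2.6]. Speed limits (rad/s): [2.22, 2.22, 2.79, 2.79, 3.14, 3.14, 3.14].

INTERFACE

Orientations are given as a unit quaternion [x, y, z, w].
In Python, from workcell import status, viewer, manip gives the robot as it stands.
- The arm moves only by the tool play_rows, never from a script. Its argument "plan" is one flat list of numbers, 7 for each row, row after row: the turn, a rotation vector about the tool's x, y, z in degrees, then the shift along the tool's x, y, z in m, then the opening, from 0 (shut) to 1 (fully open). In form: [ax, ay, az, dx, dy, dz, grip, ax, ay, az, dx, dy, dz, grip, ...]. A call has 1 to 20 rows; each row is the pose to reach, as a shift and turn from the pose commanded when the call began, along the tool's axes at that moment; what a row does not reach only later rows make up. A row lasts 1/8 s, in which the tool goes at most 62.5 mm and 10.7 degrees, less where a joint would pass 70% of its speed; a pose out of reach is approached as far as the arm can. A call with a gripper value outside its range is refused whole. The fingers move at their own pace and stop on an object; "squeeze" is the grip in N (left out, the last holds). Time passes only in rows, so rows that repeat a pose let the fingers close. It gives the time, the measured TCP pose, the force, the opening and the grip force at its end, in the units of the state.
- status.get_obs(): the state, without advancing time (a new reading comes with each control period).
- viewer.camera(name): name is "side" or "top" or "wrist"; returns the picture (480x640x3 uint8, red, green, blue); there is no depth.
- viewer.camera_model(name): a dict with "fx", "fy", "cx", "cy" (pixels), "R" (3x3) and "t" (3): a world point X has camera coordinates R X + t. Camera axes: x right, y down, z forward; pixel columns grow to the right and rows downward; lengths in m; the calibration is good to about 2 mm. The wrist camera is an equidistant fisheye: a pixel r from the principal point sees the ray r / f radians off the axis. A picture is of the moment at which its call begins: read the wrist's pose just before it. camera_model takes no time and is no camera call; for the wrist camera it gives the pose at the moment of the call.
- manip.hand_in(): hands the job in; it is judged then, once.
The state is a dict: "clock": time; "joint_pos": joint angles; "joint_velocities": joint speeds; "tau": joint torques, N m; "position": TCP position; "ee_rot": TCP orientation; "ft_force": force on the tool from outside, world axes, zero at the start; "torque": the same for the moment, N m; "grip_width": opening from 0.0 (shut) to 1.0 (fully open); "grasp_force": force on a finger pad.
Only numpy, scipy, OpenCV 4.12 (cv2) and the standard library are available. Lean on these libraries where they do the work, as an engineer would, in place of code of your own. Each camera call takes 0.05 s, during which the arm holds its last target. There are 200 camera calls.

TASK

Get the casting flask ready for vibrating: push it along the table's fence, under the fence's lip, until its base rests with light pressure against the sprung stop, then swing the clamp fully shut so that its pad holds down the base. The wax tree inside is fragile: slide the flask gently, keep it standing flat on the plate, and do not drive the stop's spring to its bottom. Leave the other things on the bench alone.

Things in the scene. Friction and masses are not known exactly. Their poses are not given: they have to be found in the camera images.
- casting_flask: Round casting flask on the vibrating table's plate: open steel sleeve, 84 mm across, on a black rubber base disc 116 mm across, 22 mm thick (rim stands out 16 mm round the sleeve); 88 mm high in all, 0.6 to 0.9 kg, blue wax tree inside. Too wide to grip. Its base drags on the plate with 2 to 6.5 N. Origin: centre of its underside; z up; yaw means nothing.
- vibrating_table: Low vibrating table, fixed on the bench: grey housing under an aluminium plate 180 (x) by 420 (y) mm. Origin: centre of its underside; z up; top of the plate at z = 0.055. x points at the fence, y along the fence towards the stop. The flask touches the fence when its centre is at x = 0.020; docked, its centre lies at y between 0.054 and 0.087, as the stop is set.
- fence_face (a point): Point on the inner face of the straight steel fence, at its foot, axes as the table's. The fence is 27 mm high and runs along the plate's far edge from 200 mm before this point to 200 mm past it. From this point on for 150 mm it has a lip that overhangs the rim of the flask's base: underside 25.5 mm above the plate, reaching 8 mm in from the fence's face.
- guide_face (a point): Near end of the straight inner face of the low front guide (13 mm high), at its foot, axes as the table's. The guide faces the fence and runs 80 mm along y from here towards the stop; before this point it flares outward over 30 mm. The base has 3.5 mm play between fence and guide.
- flask_stop: Sprung end stop: dark bracket block 44 x 18 x 28 mm fixed on the plate at the end of the fence; origin mid underside, axes as the table's. A screw along y, 11 mm above the plate, carries a domed rubber buffer whose free nose stands 41 to 69 mm before the origin (-y): the setting is not measured. The buffer is sprung, 1 mm per 1.5 N, and bottoms after 5.5 mm (8.5 N).
- clamp_post (a point): Foot of the upright post, 16 mm across, about which the swing clamp turns; on top of the plate, axes as the table's. The arm and hand lever lie 30 to 40 mm above the plate.
- swing_clamp (a joint): Angle of the swing clamp in rad about its post: 0 = shut (on its end stop, pad over the rim of the docked flask's base); grows as it is opened, up to 1.75. Seen from above it shuts anticlockwise. Stiff hinge (0.12 N m): it stays where it is left.
- clamp_knob (a point): Middle of the black upright knob (18 mm across, 30 mm high, foot 38 mm and middle 53 mm above the plate) at the end of the clamp's hand lever, 60 mm from the post. In the table's frame the lever points from the post in direction 165 deg (from x towards y) when shut, otherwise 165 deg less the clamp's angle.
- clamp_pad: Small sprung rubber ball, 10 mm across, under the tip of the clamp's arm; origin at its centre, 25 mm above the plate when free. It comes in over the base's rim from the front as the clamp is shut, is lifted 2 mm by the rim and presses on it with about 4 N, which also holds the flask towards fence and stop.
- talc_pot: Bystander: white round pot, 71 mm across, 45 mm high, on the bench to the left. Origin: centre of its underside.
- mould_block: Bystander: pink rubber mould, 80 x 57 x 23 mm, on the bench to the left. Origin: centre of its underside.
- spray_can: Bystander: upright spray can, 62 mm across, 190 mm high, on the bench to the right. Origin: centre of its underside.

How it is judged:
By the outcome, as a careful person would: the job done as asked, in the order asked, and still so for the second after the job is handed in, with the robot touching nothing.
It also fails if it takes over 70 s, if anything falls off the work surface, if the arm or the gripper's body presses on something with over 40 N, if the wrist force passes 120 N, or if a joint passes its speed limit or range.

## Working session

There is one attempt and no reset: what is moved stays moved. The work goes in short steps, Python scripts to look and compute and a tool call to move; the robot and the scene stay as the last step left them, time stands still between calls to the robot, and variables do not carry over. Pictures are saved under pics/ and viewed, at most 10 in all, crops included, and the job is handed in when it is done.

Besides the shell and the picture viewer there is one more tool, called after "Request:" by a JSON object that holds its "op" and its "data". play_rows: Moves the arm, as the interface text tells. Its arguments: {"type":"object","properties":{"plan":{"type":"array","items":{"type":"number"}},"squeeze":{"type":"number"}},"required":["plan"]}

```bash
mkdir -p pics; python3 - <<'E'
from workcell import status, viewer, manip
import cv2,numpy as np
for n in ("top","side"):
    im=viewer.camera(n); cv2.imwrite(f"pics/{n}0.png",im[:,:,::-1])
    m=viewer.camera_model(n); print(n,{k:np.round(v,4).tolist() for k,v in m.items()})
o=status.get_obs(); print(o, manip.tip_extent)
E
```

```text
top {'fx': 565.2273, 'fy': 565.2273, 'cx': 337.1333, 'cy': 250.5161, 'R': [[-0.0142, -0.9999, 0.0063], [-0.9962, 0.0136, -0.0861], [0.086, -0.0075, -0.9963]], 't': [0.0402, 0.5402, 1.5986]}
side {'fx': 555.0602, 'fy': 555.0602, 'cx': 312.4767, 'cy': 242.4452, 'R': [[0.9994, 0.0228, -0.0248], [-0.0087, -0.5377, -0.8431], [-0.0325, 0.8428, -0.5372]], 't': [-0.5262, 0.1012, 1.5244]}
{'clock': 0.1, 'joint_pos': array([ 1.26538561,  0.33282663, -0.06471232,  1.46085848,  0.02157627,
        1.3498941 , -0.08847613]), 'joint_velocities': array([-0.0006825 , -0.00128038, -0.00153918, -0.00168304, -0.00048288,
       -0.00178559, -0.00042855]), 'tau': array([ 1.40241311e-03, -6.26747775e+01,  4.91719495e-02, -3.92431712e+01,
        1.62956247e-02,  6.94496950e-03,  9.78169464e-05]), 'position': array([ 0.17433329, -0.59986261,  0.24458374]), 'ee_rot': array([ 9.90015211e-01,  1.40959085e-01, -1.06253492e-04, -6.37377144e-04]), 'ft_force': array([0.11104912, 0.16388112, 0.14927805]), 'torque': array([ 0.01945779, -0.01482743, -0.0469258 ]), 'grasp_force': 0.0, 'grip_width': 1.0006785437191177} 0.014
```

View pics/top0.png

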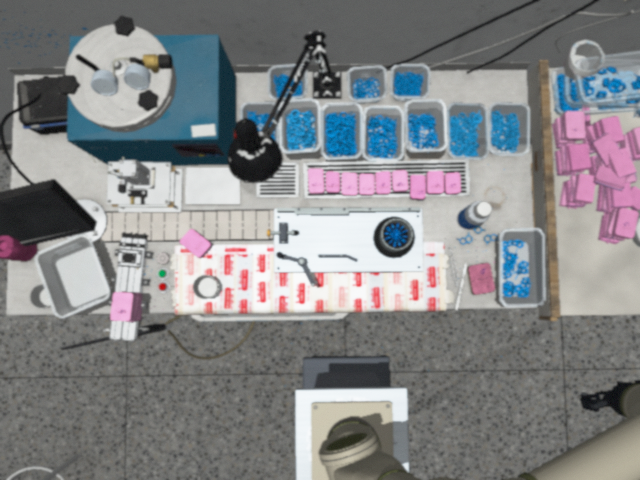

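View pics/side0.png

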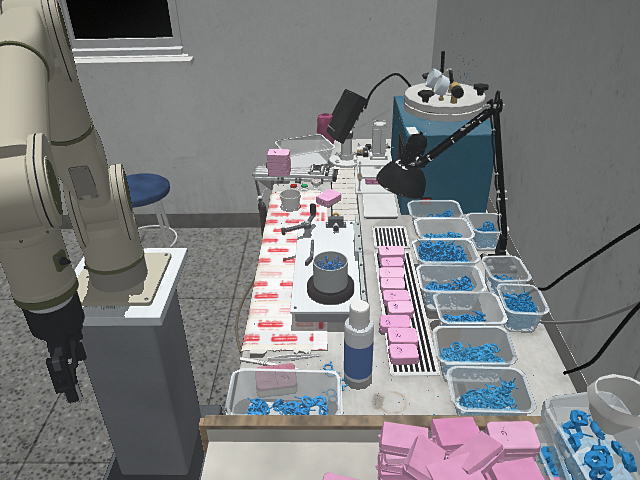

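Top: table plate spans about (275,209)–(424,272), flask at (394,237), stop at (285,232), clamp post/lever around (285,257)–(312,280). I'll zoom in for accurate pixels.

```bash
python3 - <<'E'
import cv2
a=cv2.imread("pics/top0.png")[195:295,260:440]; cv2.imwrite("pics/topz.png",cv2.resize(a,None,fx=4.4,fy=4.4,interpolation=cv2.INTER_CUBIC))
a=cv2.imread("pics/side0.png")[195:325,270:390]; cv2.imwrite("pics/sidez.png",cv2.resize(a,None,fx=4.6,fy=4.6,interpolation=cv2.INTER_CUBIC))
E
```

```text
(no output)
```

View pics/topz.png

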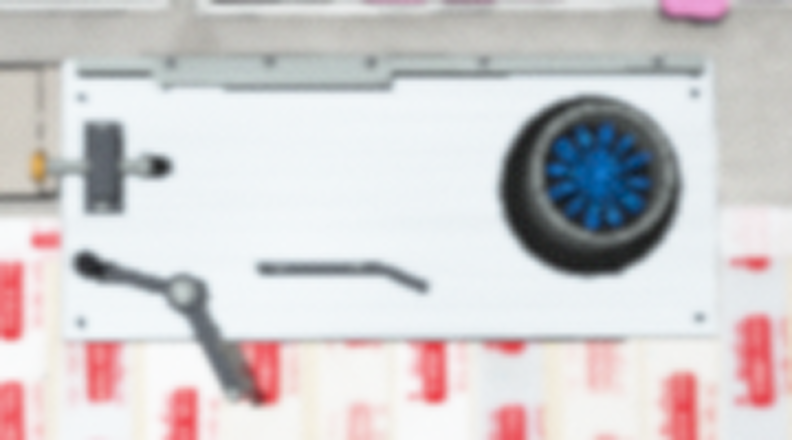

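View pics/sidez.png

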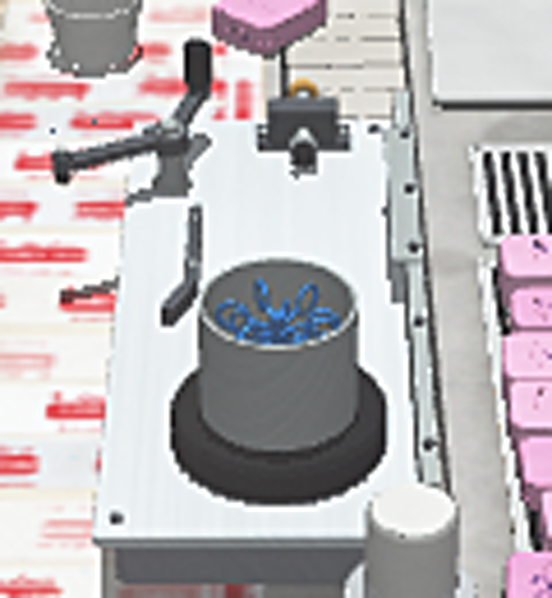

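Flask base disc is centred at about (592,185) in the top crop, plate corners at (63,338)/(717,337), stop nose tip at (172,166), guide bend at (378,265), post (185,292), knob (90,263). The clamp is open about 90°.

```bash
cat > h.py <<'E'
from workcell import status, viewer, manip
import numpy as np
from scipy.spatial.transform import Rotation as Ro
def plane(n,u,v,z):
    m=viewer.camera_model(n);R=np.array(m["R"]);t=np.array(m["t"])
    d=np.array([(u-m["cx"])/m["fx"],(v-m["cy"])/m["fy"],1])
    if n=="wrist":
        p=np.array([u-m["cx"],v-m["cy"]])/m["fx"];r=np.hypot(*p);d=np.r_[p/r*np.sin(r),np.cos(r)]
    c=-R.T@t;d=R.T@d
    return c+d*(z-c[2])/d[2]
def zt(X,Y,z): return plane("top",(X+.5)/4.4-.5+260,(Y+.5)/4.4-.5+195,z)
def zs(X,Y,z): return plane("side",(X+.5)/4.6-.5+270,(Y+.5)/4.6-.5+195,z)
E
python3 - <<'E'
from h import *
np.set_printoptions(precision=4,suppress=True)
for k,a in dict(BL=(63,338,.055),BR=(717,337,.055),TL=(63,60,.055),TR=(710,60,.055),flask=(592,185,.072),sleeve=(601,174,.141),post=(185,292,.1),knob=(90,263,.115),nose=(172,166,.066),stop=(103,167,.083),guide=(378,268,.062),guideL=(258,268,.062),lipR=(392,86,.081),lipL=(160,86,.081),fenceR=(700,75,.08)).items(): print("top",k,zt(*a))
for k,a in dict(BLnear=(95,540,.055),flasktop=(278,303,.143),knobtop=(197,42,.123),nose=(302,170,.066),stop=(303,98,.083),lip=(397,300,.082)).items(): print("side",k,zs(*a))
print("can",plane("top",482,209,.19),plane("side",358,308,.19))
E
```

```text
top BL [0.4816 0.2108 0.055 ]
top BR [ 0.4764 -0.2061  0.055 ]
top TL [0.6604 0.2099 0.055 ]
top TR [ 0.6549 -0.2064  0.055 ]
top flask [ 0.5731 -0.1267  0.072 ]
top sleeve [ 0.5722 -0.1247  0.141 ]
top post [0.5068 0.1303 0.1   ]
top knob [0.5244 0.1877 0.115 ]
top nose [0.5896 0.1398 0.066 ]
top stop [0.5875 0.1822 0.083 ]
top guide [0.523  0.0096 0.062 ]
top guideL [0.524  0.0859 0.062 ]
top lipR [ 0.6368 -0.0006  0.081 ]
top lipL [0.6388 0.146  0.081 ]
top fenceR [ 0.6414 -0.1959  0.08  ]
side BLnear [ 0.4804 -0.2094  0.055 ]
side flasktop [ 0.5748 -0.1252  0.143 ]
side knobtop [0.5249 0.1952 0.123 ]
side nose [0.59   0.1329 0.066 ]
side stop [0.5914 0.1928 0.083 ]
side lip [ 0.6413 -0.034   0.082 ]
can [ 0.6293 -0.3434  0.19  ] [ 0.6295 -0.3609  0.19  ]
```

```bash
cat >> h.py <<'E'
def row(pos,yaw=0,tilt=0):
    "row values to reach world pos; yaw (deg, about world z) from tool x=+Y, tool y=+X; tilt about tool y"
    o=status.get_obs();R=Ro.from_quat(o["ee_rot"])
    T=Ro.from_euler('z',yaw,degrees=True)*Ro.from_matrix(np.array([[0,1,0],[1,0,0],[0,0,-1.]]))*Ro.from_euler('y',tilt,degrees=True)
    print(np.round((R.inv()*T).as_rotvec(degrees=True),1).tolist(),np.round(R.inv().apply(np.array(pos)-o["position"]),4).tolist())
def st():
    o=status.get_obs();print("t",round(o["clock"],2),"p",np.round(o["position"],4),"f",np.round(o["ft_force"],2),"w",round(o["grip_width"],3),"tip",manip.tip_extent)
E
python3 - <<'E'
from h import *
st();row([.30,-.45,.32],0,0);row([.572,-.203,.25],-0.7,20);row([.572,-.203,.2],-0.7,20)
E
```

```text
t 0.1 p [ 0.1743 -0.5999  0.2446] f [0.11 0.16 0.15] w 1.001 tip 0.014
[-0.1, -0.0, -73.8] [0.1625, -0.1089, -0.0753]
[12.7, 17.2, -72.3] [0.4926, -0.2701, -0.0051]
[12.7, 17.2, -72.3] [0.4926, -0.27, 0.0449]
```

Request:
{"op": "play_rows", "data": {"plan": [0, 0, 0, 0.04, -0.03, -0.075, 0.5, 0, 0, -20, 0.08, -0.055, -0.075, 0.5, 0, 0, -40, 0.1625, -0.109, -0.075, 0.5, 0, 0, -60, 0.22, -0.14, -0.06, 0.5, 0, 0, -72, 0.28, -0.16, -0.05, 0.5, 12.7, 17.2, -72.3, 0.34, -0.19, -0.04, 0.5, 12.7, 17.2, -72.3, 0.39, -0.22, -0.03, 0.5, 12.7, 17.2, -72.3, 0.44, -0.25, -0.005, 0.5, 12.7, 17.2, -72.3, 0.4926, -0.27, -0.005, 0.5, 12.7, 17.2, -72.3, 0.4926, -0.27, -0.005, 0.5, 12.7, 17.2, -72.3, 0.4926, -0.27, -0.005, 0.5, 12.7, 17.2, -72.3, 0.4926, -0.27, -0.005, 0.5, 12.7, 17.2, -72.3, 0.4926, -0.27, -0.005, 0.5], "squeeze": 20}}

```text
clock: 1.72
position: [0.5714, -0.2049, 0.2504]
ee_rot: [0.702, 0.691, 0.123, -0.121]
ft_force: [0.0, -0.3, 0.3]
grip_width: 0.499
grasp_force: 0.0
```

```bash
python3 - <<'E'
from h import *
import cv2
st();row([.572,-.203,.11],-0.7,20);row([.572,-.203,.072],-0.7,20)
cv2.imwrite("pics/w1.png",viewer.camera("wrist")[:,:,::-1])
E
```

```text
t 1.73 p [ 0.5714 -0.2049  0.2504] f [ 0.04 -0.3   0.28] w 0.499 tip 0.014
[0.1, 0.1, -0.1] [-0.046, 0.0005, 0.1327]
[0.1, 0.1, -0.1] [-0.0589, 0.0005, 0.1684]
```

View pics/w1.png

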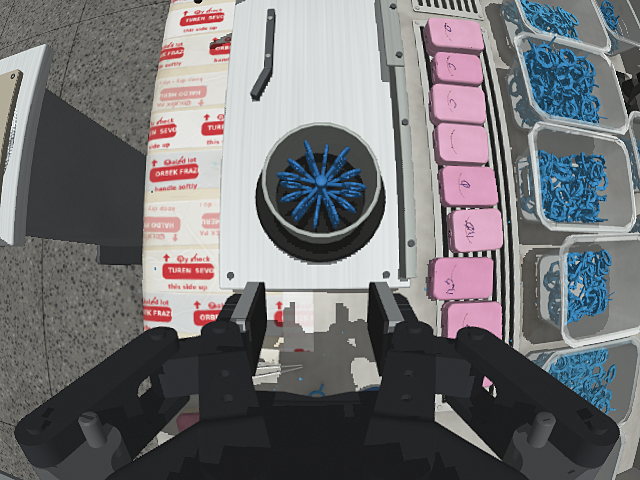

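The wrist view shows the half-open fingers centred behind the flask (fingers at columns ~250/385, flask at ~320) with clear space. Descending.

Request:
{"op": "play_rows", "data": {"plan": [0, 0, 0, -0.017, 0.0005, 0.047, 0.5, 0, 0, 0, -0.034, 0.0005, 0.095, 0.5, 0, 0, 0, -0.046, 0.0005, 0.1327, 0.5, 0, 0, 0, -0.052, 0.0005, 0.15, 0.5, 0, 0, 0, -0.0555, 0.0005, 0.16, 0.5, 0, 0, 0, -0.0575, 0.0005, 0.1646, 0.5, 0, 0, 0, -0.0575, 0.0005, 0.1646, 0.5, 0, 0, 0, -0.0575, 0.0005, 0.1646, 0.5]}}

```text
clock: 2.78
position: [0.5733, -0.2015, 0.0769]
ee_rot: [0.701, 0.692, 0.124, -0.121]
ft_force: [0.1, 0.0, -0.2]
grip_width: 0.495
grasp_force: 0.0
```

```bash
python3 - <<'E'
from h import *
import cv2
st()
for y,x in ((-.19,.572),(-.175,.575),(-.115,.588),(0.0,.590)): row([x,y,.0745],-0.7,20)
cv2.imwrite("pics/s1.png",cv2.resize(viewer.camera("side")[200:340,250:430],None,fx=4,fy=4,interpolation=cv2.INTER_CUBIC)[:,:,::-1])
E
```

```text
t 2.77 p [ 0.5733 -0.2015  0.0769] f [ 0.12  0.04 -0.23] w 0.495 tip 0.014
[0.1, 0.1, 0.0] [0.01, -0.0014, 0.0062]
[0.1, 0.1, 0.0] [0.0241, 0.0014, 0.0113]
[0.1, 0.1, 0.0] [0.0807, 0.0136, 0.0319]
[0.1, 0.1, 0.0] [0.1888, 0.0142, 0.0711]
```

View pics/s1.png

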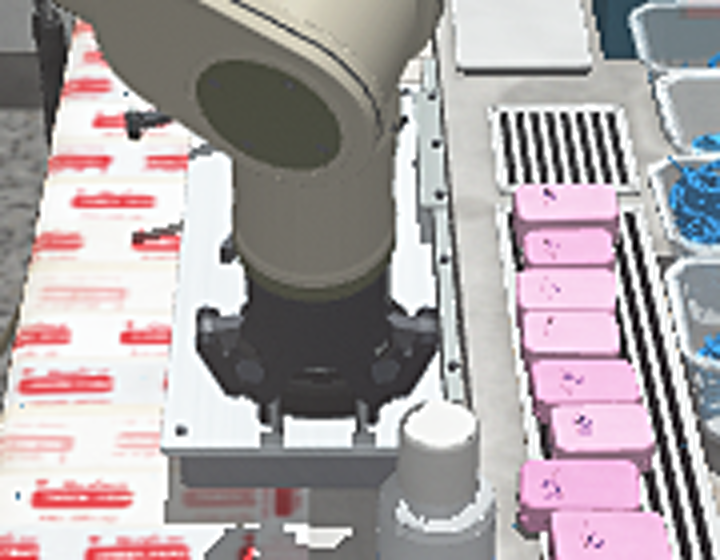

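Side view shows the fingers on the plate behind the flask, knuckles well above fence height. Start the slow push.

Request:
{"op": "play_rows", "data": {"plan": [0, 0, 0, 0.002, 0, 0.003, 0.5, 0, 0, 0, 0.0045, 0, 0.0042, 0.5, 0, 0, 0, 0.007, -0.0005, 0.0052, 0.5, 0, 0, 0, 0.0095, -0.0005, 0.006, 0.5, 0, 0, 0, 0.0115, -0.0005, 0.0067, 0.5, 0, 0, 0, 0.0135, 0, 0.0075, 0.5, 0, 0, 0, 0.016, 0, 0.0084, 0.5, 0, 0, 0, 0.0185, 0.0005, 0.0093, 0.5, 0, 0, 0, 0.0205, 0.001, 0.01, 0.5, 0, 0, 0, 0.0225, 0.0014, 0.0107, 0.5, 0, 0, 0, 0.0235, 0.0014, 0.0111, 0.5, 0, 0, 0, 0.0241, 0.0014, 0.0113, 0.5]}}

```text
clock: 4.32
position: [0.5745, -0.1748, 0.0736]
ee_rot: [0.701, 0.692, 0.124, -0.122]
ft_force: [-0.8, -3.8, -1.5]
grip_width: 0.503
grasp_force: 1.7
```

```bash
python3 - <<'E'
from h import *
import cv2
st()
for y,x in ((-.175,.575),(-.115,.5885),(-.095,.589)): row([x,y,.0745],-0.7,20)
im=viewer.camera("top"); cv2.imwrite("pics/t1.png",cv2.resize(im[195:295,260:440],None,fx=4.4,fy=4.4,interpolation=cv2.INTER_CUBIC)[:,:,::-1])
E
```

```text
t 4.33 p [ 0.5745 -0.1748  0.0736] f [-0.83 -3.77 -1.51] w 0.503 tip 0.014
[0.0, 0.0, -0.0] [0.0001, 0.0005, -0.0009]
[0.0, 0.0, -0.0] [0.0567, 0.0133, 0.0196]
[0.0, 0.0, -0.0] [0.0755, 0.0135, 0.0264]
```

View pics/t1.png

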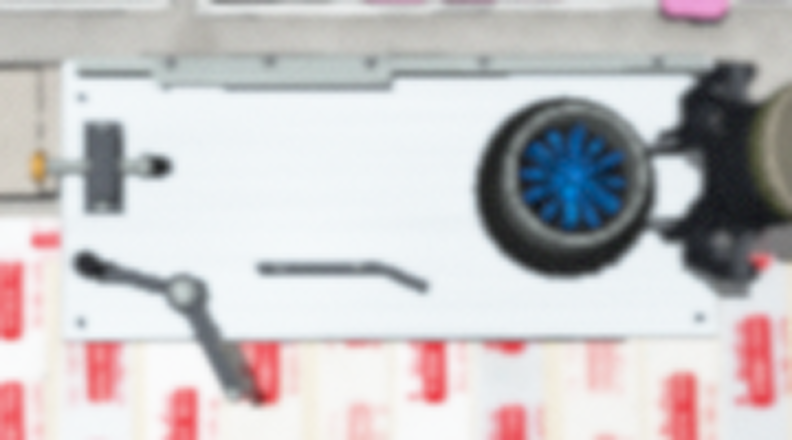

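Flask slides squarely in the cradle (now at (567,186) in the crop), drag ≈3.8 N. Continue diagonally to the fence.

Request:
{"op": "play_rows", "data": {"plan": [0, 0, 0, 0.0025, 0.0005, 0.0002, 0.5, 0, 0, 0, 0.006, 0.0012, 0.0012, 0.5, 0, 0, 0, 0.0098, 0.002, 0.0026, 0.5, 0, 0, 0, 0.0137, 0.003, 0.004, 0.5, 0, 0, 0, 0.0176, 0.004, 0.0055, 0.5, 0, 0, 0, 0.0215, 0.005, 0.0069, 0.5, 0, 0, 0, 0.0254, 0.006, 0.0083, 0.5, 0, 0, 0, 0.0293, 0.007, 0.0097, 0.5, 0, 0, 0, 0.0332, 0.008, 0.0112, 0.5, 0, 0, 0, 0.0371, 0.009, 0.0126, 0.5, 0, 0, 0, 0.041, 0.01, 0.014, 0.5, 0, 0, 0, 0.0449, 0.011, 0.0154, 0.5, 0, 0, 0, 0.0488, 0.012, 0.0168, 0.5, 0, 0, 0, 0.0527, 0.0127, 0.0182, 0.5, 0, 0, 0, 0.0566, 0.0132, 0.0196, 0.5, 0, 0, 0, 0.0605, 0.0135, 0.021, 0.5, 0, 0, 0, 0.0644, 0.0135, 0.0225, 0.5, 0, 0, 0, 0.0683, 0.0135, 0.0239, 0.5, 0, 0, 0, 0.072, 0.0135, 0.0252, 0.5, 0, 0, 0, 0.0755, 0.0135, 0.0264, 0.5]}}

```text
clock: 6.88
position: [0.589, -0.0947, 0.0746]
ee_rot: [0.701, 0.692, 0.124, -0.122]
ft_force: [-0.3, -3.0, -2.9]
grip_width: 0.5
grasp_force: 1.3
```

```bash
python3 - <<'E'
from h import *
import cv2
st()
for y,x in ((-.095,.589),(-.02,.590),(.01,.5905)): row([x,y,.0745],-0.7,20)
im=viewer.camera("top"); cv2.imwrite("pics/t2.png",cv2.resize(im[195:295,260:440],None,fx=4.4,fy=4.4,interpolation=cv2.INTER_CUBIC)[:,:,::-1])
E
```

```text
t 6.88 p [ 0.589  -0.0947  0.0746] f [-0.28 -3.   -2.95] w 0.5 tip 0.014
[0.0, 0.0, -0.0] [-0.0003, 0.0, -0.0]
[0.0, 0.0, -0.0] [0.0702, 0.0001, 0.0256]
[0.0, 0.0, -0.0] [0.0984, 0.0002, 0.0358]
```

View pics/t2.png

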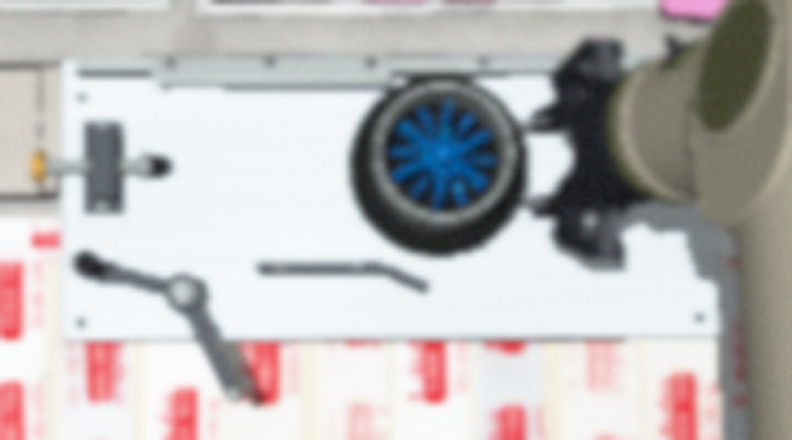

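Flask is at about (438,165), at the fence just before the lip. Continue along the fence, easing the tool down slightly to drop the vertical load.

Request:
{"op": "play_rows", "data": {"plan": [0, 0, 0, 0.0015, 0, 0.0013, 0.5, 0, 0, 0, 0.0045, 0, 0.0026, 0.5, 0, 0, 0, 0.0085, 0, 0.004, 0.5, 0, 0, 0, 0.0125, 0, 0.0055, 0.5, 0, 0, 0, 0.0165, 0, 0.007, 0.5, 0, 0, 0, 0.0205, 0, 0.0084, 0.5, 0, 0, 0, 0.0245, 0, 0.0099, 0.5, 0, 0, 0, 0.0285, 0, 0.0113, 0.5, 0, 0, 0, 0.0325, 0, 0.0128, 0.5, 0, 0, 0, 0.0365, 0, 0.0142, 0.5, 0, 0, 0, 0.0405, 0, 0.0157, 0.5, 0, 0, 0, 0.0445, 0, 0.0171, 0.5, 0, 0, 0, 0.0485, 0, 0.0186, 0.5, 0, 0, 0, 0.0525, 0, 0.02, 0.5, 0, 0, 0, 0.0565, 0, 0.0215, 0.5, 0, 0, 0, 0.0605, 0, 0.023, 0.5, 0, 0, 0, 0.064, 0, 0.0242, 0.5, 0, 0, 0, 0.067, 0, 0.0253, 0.5, 0, 0, 0, 0.069, 0, 0.026, 0.5, 0, 0, 0, 0.07, 0, 0.0264, 0.5]}}

```text
clock: 9.43
position: [0.5904, -0.0209, 0.0741]
ee_rot: [0.701, 0.692, 0.124, -0.121]
ft_force: [0.3, -6.0, 1.3]
grip_width: 0.5
grasp_force: 2.8
```

```bash
python3 - <<'E'
from h import *
st()
for y in (-.02,-.01,0,.01): row([.590,y,.0738],-0.7,20)
E
```

```text
t 9.43 p [ 0.5904 -0.0209  0.0741] f [ 0.27 -6.02  1.28] w 0.5 tip 0.014
[0.1, 0.1, -0.0] [0.0007, -0.0004, 0.0006]
[0.1, 0.1, -0.0] [0.0101, -0.0006, 0.004]
[0.1, 0.1, -0.0] [0.0195, -0.0007, 0.0074]
[0.1, 0.1, -0.0] [0.0289, -0.0008, 0.0108]
```

Request:
{"op": "play_rows", "data": {"plan": [0, 0, 0, 0.0015, 0, 0.0005, 0.5, 0, 0, 0, 0.003, 0, 0.001, 0.5, 0, 0, 0, 0.005, 0, 0.0017, 0.5, 0, 0, 0, 0.007, 0, 0.0025, 0.5, 0, 0, 0, 0.009, 0, 0.0032, 0.5, 0, 0, 0, 0.011, 0, 0.0039, 0.5, 0, 0, 0, 0.013, 0, 0.0046, 0.5, 0, 0, 0, 0.0145, 0, 0.0052, 0.5, 0, 0, 0, 0.015, 0, 0.0054, 0.5]}}

```text
clock: 10.55
position: [0.5906, -0.0049, 0.0741]
ee_rot: [0.701, 0.692, 0.124, -0.121]
ft_force: [0.5, -5.6, 3.6]
grip_width: 0.501
grasp_force: 2.7
```

```bash
cat >> h.py <<'E'
def blue():
    import cv2
    im=viewer.camera("top")[205:275,275:440].astype(int)
    m=((im[:,:,2]-im[:,:,0]>50)).astype(np.uint8)
    n,l,s,c=cv2.connectedComponentsWithStats(m); k=1+np.argmax(s[1:,4])
    u,v=c[k]+[275,205]; print("wax",s[k,4],np.round(plane("top",u,v,.115),4))
E
python3 - <<'E'
from h import *
st();blue()
E
```

```text
t 10.55 p [ 0.5906 -0.0049  0.0741] f [ 0.52 -5.55  3.58] w 0.501 tip 0.014
wax 354 [0.5898 0.0603 0.115 ]
```

Request:
{"op": "play_rows", "data": {"plan": [0, 0, 0, 0.001, 0, 0.0001, 0.5, 0, 0, 0, 0.0025, 0, 0.0005, 0.5, 0, 0, 0, 0.004, 0, 0.001, 0.5, 0, 0, 0, 0.0055, 0, 0.0016, 0.5, 0, 0, 0, 0.007, 0, 0.0021, 0.5, 0, 0, 0, 0.008, 0, 0.0025, 0.5]}}

```text
clock: 11.35
position: [0.5903, 0.0042, 0.0741]
ee_rot: [0.701, 0.692, 0.124, -0.122]
ft_force: [-0.5, -4.3, 2.4]
grip_width: 0.499
grasp_force: 2.6
```

```bash
python3 - <<'E'
from h import *
st();blue()
E
```

```text
t 11.35 p [0.5903 0.0042 0.0741] f [-0.46 -4.28  2.45] w 0.499 tip 0.014
wax 359 [0.5896 0.0697 0.115 ]
```

Request:
{"op": "play_rows", "data": {"plan": [0, 0, 0, 0.001, 0, 0.0003, 0.5, 0, 0, 0, 0.002, 0, 0.0006, 0.5, 0, 0, 0, 0.003, 0, 0.0009, 0.5, 0, 0, 0, 0.0038, 0, 0.0012, 0.5]}}

```text
clock: 11.9
position: [0.5902, 0.0082, 0.0742]
ee_rot: [0.701, 0.692, 0.124, -0.122]
ft_force: [0.3, -5.3, 1.7]
grip_width: 0.5
grasp_force: 2.3
```

```bash
python3 - <<'E'
from h import *
st();blue()
E
```

```text
t 11.9 p [0.5902 0.0082 0.0742] f [ 0.26 -5.28  1.71] w 0.5 tip 0.014
wax 364 [0.5895 0.0738 0.115 ]
```

Request:
{"op": "play_rows", "data": {"plan": [0, 0, 0, 0.001, 0, 0.0003, 0.5, 0, 0, 0, 0.002, 0, 0.0006, 0.5, 0, 0, 0, 0.0028, 0, 0.0009, 0.5]}}

```text
clock: 12.32
position: [0.5902, 0.0112, 0.0743]
ee_rot: [0.701, 0.692, 0.124, -0.122]
ft_force: [-0.8, -4.1, 0.6]
grip_width: 0.499
grasp_force: 2.1
```

```bash
python3 - <<'E'
from h import *
st();blue()
E
```

```text
t 12.32 p [0.5902 0.0112 0.0743] f [-0.79 -4.1   0.57] w 0.499 tip 0.014
wax 364 [0.59   0.0766 0.115 ]
```

Request:
{"op": "play_rows", "data": {"plan": [0, 0, 0, 0.0008, 0, 0.0003, 0.5, 0, 0, 0, 0.0015, 0, 0.0005, 0.5, 0, 0, 0, 0.002, 0, 0.0007, 0.5]}}

```text
clock: 12.75
position: [0.5903, 0.0133, 0.0743]
ee_rot: [0.701, 0.692, 0.124, -0.122]
ft_force: [-0.1, -4.4, -0.1]
grip_width: 0.497
grasp_force: 2.0
```

```bash
python3 - <<'E'
from h import *
st();blue()
E
```

```text
t 12.75 p [0.5903 0.0133 0.0743] f [-0.06 -4.44 -0.14] w 0.497 tip 0.014
wax 358 [0.5894 0.0788 0.115 ]
```

Request:
{"op": "play_rows", "data": {"plan": [0, 0, 0, 0.0008, 0, 0.0003, 0.5, 0, 0, 0, 0.0015, 0, 0.0005, 0.5, 0, 0, 0, 0.002, 0, 0.0007, 0.5]}}

```text
clock: 13.18
position: [0.5903, 0.0154, 0.0744]
ee_rot: [0.701, 0.692, 0.124, -0.122]
ft_force: [-0.3, -3.8, -0.3]
grip_width: 0.5
grasp_force: 1.9
```

```bash
python3 - <<'E'
from h import *
import cv2
st();blue()
im=viewer.camera("side")[195:285,300:420];cv2.imwrite("pics/s2.png",cv2.resize(im,None,fx=6,fy=6,interpolation=cv2.INTER_CUBIC)[:,:,::-1])
im=viewer.camera("top")[205:285,265:365];cv2.imwrite("pics/t3.png",cv2.resize(im,None,fx=7,fy=7,interpolation=cv2.INTER_CUBIC)[:,:,::-1])
E
```

```text
t 13.18 p [0.5903 0.0154 0.0744] f [-0.27 -3.8  -0.33] w 0.5 tip 0.014
wax 367 [0.5893 0.0806 0.115 ]
```

View pics/t3.png

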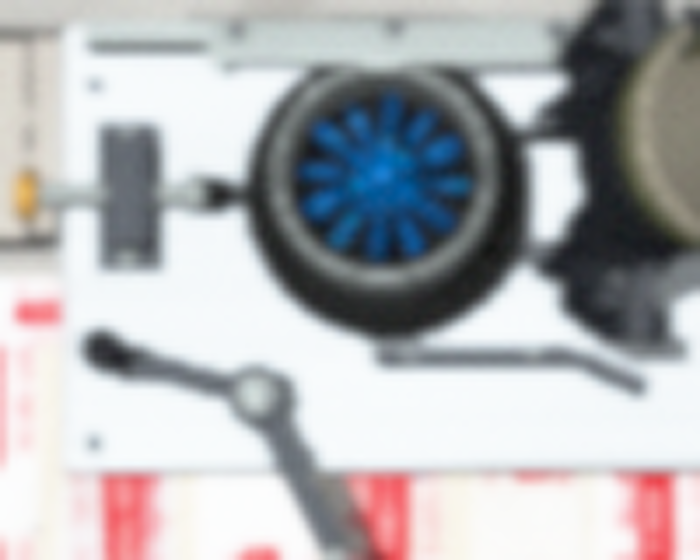

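The base edge (col ~248) meets the buffer nose (col ~245); the rim is under the lip and inside the guide. Contact is imminent, so 1 mm steps now.

Request:
{"op": "play_rows", "data": {"plan": [0, 0, 0, 0.0005, 0, 0.0002, 0.5, 0, 0, 0, 0.001, 0, 0.0004, 0.5, 0, 0, 0, 0.0014, 0, 0.0005, 0.5]}}

```text
clock: 13.7
position: [0.5904, 0.0168, 0.0744]
ee_rot: [0.701, 0.692, 0.124, -0.122]
ft_force: [-0.1, -3.2, -0.0]
grip_width: 0.499
grasp_force: 1.8
```

```bash
python3 - <<'E'
from h import *
st();blue();st()
E
```

```text
t 13.7 p [0.5904 0.0168 0.0744] f [-0.06 -3.2  -0.02] w 0.499 tip 0.014
wax 373 [0.5899 0.0827 0.115 ]
t 13.75 p [0.5904 0.0169 0.0744] f [-0.04 -2.48  0.06] w 0.505 tip 0.014
```

Request:
{"op": "play_rows", "data": {"plan": [0, 0, 0, 0.0007, 0, 0.0003, 0.5, 0, 0, 0, 0.0014, 0, 0.0005, 0.5]}}

```text
clock: 14.0
position: [0.5904, 0.0181, 0.0744]
ee_rot: [0.701, 0.692, 0.124, -0.122]
ft_force: [-0.3, -3.5, -0.9]
grip_width: 0.501
grasp_force: 2.3
```

```bash
python3 - <<'E'
from h import *
st();blue();st()
E
```

```text
t 14.0 p [0.5904 0.0181 0.0744] f [-0.25 -3.51 -0.87] w 0.501 tip 0.014
wax 367 [0.5894 0.0834 0.115 ]
t 14.05 p [0.5904 0.0182 0.0744] f [-0.25 -4.57 -0.99] w 0.5 tip 0.014
```

Request:
{"op": "play_rows", "data": {"plan": [0, 0, 0, 0.0007, 0, 0.0003, 0.5, 0, 0, 0, 0.0014, 0, 0.0005, 0.5]}}

```text
clock: 14.3
position: [0.5905, 0.0192, 0.0744]
ee_rot: [0.701, 0.692, 0.123, -0.121]
ft_force: [-1.3, -6.1, -0.6]
grip_width: 0.502
grasp_force: 2.9
```

```bash
python3 - <<'E'
from h import *
st();blue();st()
E
```

```text
t 14.3 p [0.5905 0.0192 0.0744] f [-1.3  -6.1  -0.65] w 0.502 tip 0.014
wax 362 [0.5898 0.0844 0.115 ]
t 14.35 p [0.5905 0.0193 0.0744] f [-0.37 -5.98 -0.89] w 0.503 tip 0.014
```

Request:
{"op": "play_rows", "data": {"plan": [0, 0, 0, 0.0005, 0, 0.0002, 0.5, 0, 0, 0, 0.001, 0, 0.0004, 0.5]}}

```text
clock: 14.6
position: [0.5905, 0.0199, 0.0744]
ee_rot: [0.701, 0.692, 0.123, -0.121]
ft_force: [-0.6, -8.2, 1.6]
grip_width: 0.501
grasp_force: 3.5
```

```bash
python3 - <<'E'
from h import *
st();blue();st()
E
```

```text
t 14.6 p [0.5905 0.0199 0.0744] f [-0.56 -8.16  1.65] w 0.501 tip 0.014
wax 365 [0.5896 0.0849 0.115 ]
t 14.65 p [0.5905 0.0199 0.0744] f [-0.47 -7.18  0.63] w 0.5 tip 0.014
```

Spring now carries about 3–4 N (2–2.5 mm of 5.5). Back off gently along −y, then up.

Request:
{"op": "play_rows", "data": {"plan": [0, 0, 0, -0.0015, 0, -0.0005, 0.5, 0, 0, 0, -0.004, 0, -0.0014, 0.5, 0, 0, 0, -0.01, 0, -0.0036, 0.5, 0, 0, 0, -0.022, 0, -0.008, 0.5, 0, 0, 0, -0.042, 0, -0.0153, 0.5, 0, 0, 0, -0.032, 0, -0.05, 0.5, 0, 0, 0, -0.012, 0, -0.105, 0.5, 0, 0, 0, 0.01, 0, -0.16, 0.5, 0, 0, 0, 0.01, 0, -0.16, 0.5, 0, 0, 0, 0.01, 0, -0.16, 0.5]}}

```text
clock: 15.9
position: [0.5896, -0.0259, 0.2278]
ee_rot: [0.701, 0.692, 0.123, -0.121]
ft_force: [0.1, -0.4, -1.0]
grip_width: 0.502
grasp_force: 0.0
```

```bash
python3 - <<'E'
from h import *
import cv2
st();blue();blue()
im=viewer.camera("top");cv2.imwrite("pics/t4full.png",im[:,:,::-1])
# refine post & knob numerically
T=np.array([.5683,.0021]);a=-.0125
ey=np.array([np.sin(-a),np.cos(a)]);ex=np.array([np.cos(a),-np.sin(-a)])
for n,p in dict(post=(.5068,.1303),knob=(.5244,.1877)).items():
    d=np.array(p)-T;print(n,d@ex,d@ey)
row([.5244,.1877,.25],0,0)
E
```

```text
t 15.9 p [ 0.5896 -0.0259  0.2278] f [ 0.11 -0.43 -1.04] w 0.502 tip 0.014
wax 367 [0.5897 0.0851 0.115 ]
wax 363 [0.5898 0.0851 0.115 ]
post -0.06309765364361591 0.12742125452478598
knob -0.04621650994096255 0.18503676447905407
[0.0, -20.0, -0.8] [0.207, -0.0676, 0.0507]
```

Flask stayed put at y ≈ 0.085. Now above the knob.

```bash
python3 - <<'E'
from h import *
row([.5244,.1877,.24],-17,0)
E
```

```text
[-2.9, -19.8, 16.1] [0.2036, -0.0676, 0.0601]
```

Request:
{"op": "play_rows", "data": {"plan": [-1, -7, 5, 0.03, -0.011, -0.005, 0.5, -2, -14, 11, 0.075, -0.025, 0.012, 0.5, -2.9, -19.8, 16.1, 0.12, -0.04, 0.03, 0.5, -2.9, -19.8, 16.1, 0.16, -0.055, 0.046, 0.5, -2.9, -19.8, 16.1, 0.2036, -0.0676, 0.0601, 0.5, -2.9, -19.8, 16.1, 0.2036, -0.0676, 0.0601, 0.5, -2.9, -19.8, 16.1, 0.2036, -0.0676, 0.0601, 0.5, -2.9, -19.8, 16.1, 0.2036, -0.0676, 0.0601, 0.5]}}

```text
clock: 17.05
position: [0.5252, 0.1867, 0.2407]
ee_rot: [0.804, 0.594, 0.0, 0.0]
ft_force: [0.5, 0.3, -0.2]
grip_width: 0.498
grasp_force: 0.0
```

```bash
python3 - <<'E'
from h import *
import cv2
st()
m=viewer.camera_model("wrist");print(m["fx"],m["cx"],m["cy"],np.round(m["R"],4).tolist(),np.round(m["t"],4))
def proj(X):
    c=np.array(m["R"])@X+m["t"];r=np.arctan2(np.hypot(c[0],c[1]),c[2]);return np.array([m["cx"],m["cy"]])+m["fx"]*r*c[:2]/np.hypot(*c[:2])
im=viewer.camera("wrist")[:,:,::-1].copy();cv2.imwrite("pics/w2raw.png",im)
u,v=proj([.5244,.1877,.11]);u2,v2=proj([.5068,.1303,.1]);print(u,v,u2,v2)
x0=int(max(0,min(340,u-150)));y0=int(max(0,min(255,v-112)));print(x0,y0)
cv2.imwrite("pics/w2.png",cv2.resize(im[y0:y0+225,x0:x0+300],None,fx=2.6,fy=2.6,interpolation=cv2.INTER_CUBIC))
E
```

```text
t 17.05 p [0.5252 0.1867 0.2407] f [ 0.51  0.26 -0.19] w 0.498 tip 0.014
371.64829954431775 316.5512713032912 236.65667919408756 [[0.9559, -0.2938, 0.0008], [-0.2835, -0.9216, 0.2652], [-0.0771, -0.2537, -0.9642]] [-0.4485  0.2879  0.4617]
313.43567959281273 230.33067505029618 313.77427807118545 300.2893956501821
163 118
```

View pics/w2.png

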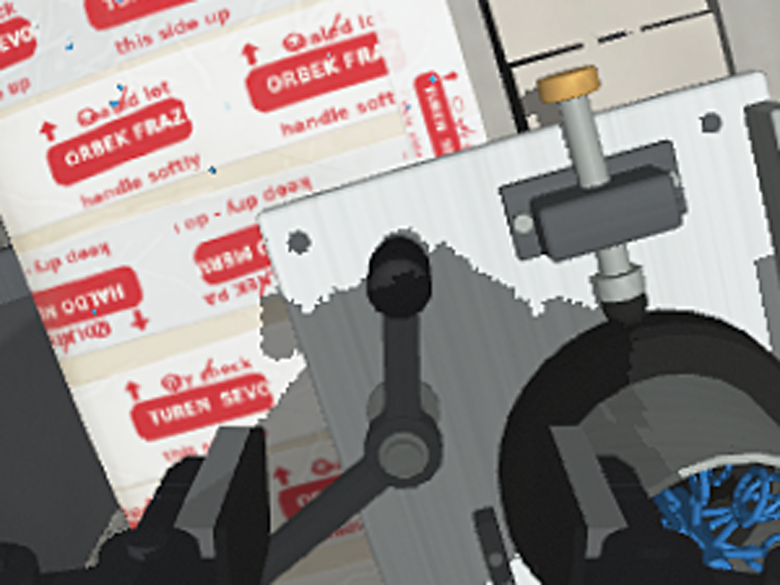

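The wrist crop shows the knob top at about (400,269), foot (400,289), post top at (403,455); buffer nose is in contact with the flask's base.

```bash
python3 - <<'E'
from h import *
c=lambda X,Y,z: plane("wrist",163+X/2.6,118+Y/2.6,z)
k1=c(400,269,.123);k2=c(400,289,.093);p=c(403,455,.1)
print(k1,k2,p,np.linalg.norm((k1+k2)[:2]/2-p[:2]))
P=np.array([.5068,.1303]);P=(P+p[:2])/2;print(P)
K=((k1+k2)[:2]/2+np.array([.5244,.1877]))/2;d=K-P;print(K,np.hypot(*d),np.degrees(np.arctan2(d[1],d[0])))
row([*K,.112],-17,0)
E
```

```text
[0.5295449  0.19624643 0.123     ] [0.52578062 0.18380857 0.093     ] [0.51189585 0.13551874 0.1       ] 0.056743279859497675
[0.50934792 0.13290937]
[0.52603138 0.18886375] 0.058388612118479885 73.39743233180074
[0.1, -0.0, -0.1] [0.0021, -0.0, 0.1288]
```

Request:
{"op": "play_rows", "data": {"plan": [0, 0, 0, 0.001, 0, 0.04, 0.5, 0, 0, 0, 0.002, 0, 0.08, 0.5, 0, 0, 0, 0.002, 0, 0.105, 0.5, 0, 0, 0, 0.002, 0, 0.12, 0.5, 0, 0, 0, 0.002, 0, 0.128, 0.5, 0, 0, 0, 0.002, 0, 0.128, 0.5, 0, 0, 0, 0.002, 0, 0.128, 0.3, 0, 0, 0, 0.002, 0, 0.128, 0.3, 0, 0, 0, 0.002, 0, 0.128, 0.3]}}

```text
clock: 18.23
position: [0.5259, 0.1903, 0.1136]
ee_rot: [0.804, 0.595, 0.001, 0.001]
ft_force: [-0.3, 0.3, -0.6]
grip_width: 0.297
grasp_force: 0.0
```

```bash
python3 - <<'E'
from h import *
st();blue()
P=np.array([.5087,.1316])
for a in (0,15,30,45,60,75,91,97):
    t=np.radians(73.2+a);print(a,end=" ");row([*(P+.06*np.array([np.cos(t),np.sin(t)])),.112],-17+a,0)
E
```

```text
t 18.23 p [0.5259 0.1903 0.1136] f [-0.34  0.28 -0.57] w 0.297 tip 0.014
wax 368 [0.5898 0.0851 0.115 ]
0 [0.1, -0.1, 0.0] [-0.0011, 0.0006, 0.0015]
15 [0.1, -0.0, -15.0] [-0.0032, -0.0149, 0.0015]
30 [0.1, -0.0, -30.0] [-0.0093, -0.0294, 0.0014]
45 [0.1, -0.0, -45.0] [-0.0188, -0.0418, 0.0014]
60 [0.1, 0.0, -60.0] [-0.0313, -0.0513, 0.0014]
75 [0.1, 0.0, -75.0] [-0.0458, -0.0572, 0.0013]
91 [0.1, 0.0, -91.0] [-0.0624, -0.0592, 0.0013]
97 [0.1, 0.1, -97.0] [-0.0686, -0.0587, 0.0013]
```

No contact while closing round the knob: caged. Swing the first half.

Request:
{"op": "play_rows", "data": {"plan": [0, 0, -5, -0.0013, -0.0046, 0, 0.3, 0, 0, -10, -0.002, -0.0098, 0, 0.3, 0, 0, -15, -0.0032, -0.0149, 0, 0.3, 0, 0, -20, -0.0047, -0.0199, 0, 0.3, 0, 0, -25, -0.0068, -0.0248, 0, 0.3, 0, 0, -30, -0.0093, -0.0294, 0, 0.3, 0, 0, -35, -0.012, -0.0338, 0, 0.3, 0, 0, -40, -0.0153, -0.038, 0, 0.3, 0, 0, -45, -0.0188, -0.0418, 0, 0.3, 0, 0, -45, -0.0188, -0.0418, 0, 0.3]}}

```text
clock: 19.52
position: [0.4802, 0.1843, 0.1133]
ee_rot: [0.515, 0.857, 0.001, 0.001]
ft_force: [-0.6, -0.3, 0.6]
grip_width: 0.297
grasp_force: 0.0
```

```bash
python3 - <<'E'
from h import *
st();blue()
P=np.array([.5087,.1316])
for a in (45,60,75,85,91,97):
    t=np.radians(73.2+a);print(a,end=" ");row([*(P+.06*np.array([np.cos(t),np.sin(t)])),.1130],-17+a,0)
E
```

```text
t 19.52 p [0.4802 0.1843 0.1133] f [-0.59 -0.27  0.64] w 0.297 tip 0.014
wax 364 [0.5898 0.0852 0.115 ]
45 [0.1, 0.0, -0.1] [-0.0, 0.0001, 0.0002]
60 [0.1, 0.1, -15.1] [-0.0021, -0.0154, 0.0002]
75 [0.1, 0.1, -30.1] [-0.0082, -0.0298, 0.0002]
85 [0.1, 0.1, -40.1] [-0.0143, -0.0384, 0.0002]
91 [0.1, 0.1, -46.1] [-0.0186, -0.0429, 0.0002]
97 [0.1, 0.1, -52.1] [-0.0233, -0.047, 0.0002]
```

Request:
{"op": "play_rows", "data": {"plan": [0, 0, 0, 0, 0, 0, 0.15, 0, 0, 0, 0, 0, 0, 0.15, 0, 0, 0, 0, 0, 0, 0.15], "squeeze": 20}}

```text
clock: 19.95
position: [0.4805, 0.1848, 0.1134]
ee_rot: [0.515, 0.857, 0.001, 0.001]
ft_force: [0.7, 1.1, 3.3]
grip_width: 0.202
grasp_force: 20.4
```

Gripping confirms the knob (17 mm) is between the pads. Loosen to the cage and carry on slowly.

Request:
{"op": "play_rows", "data": {"plan": [0, 0, 0, 0, 0, 0, 0.3, 0, 0, -5, -0.0003, -0.0052, -0.0005, 0.3, 0, 0, -10, -0.001, -0.0104, -0.0005, 0.3, 0, 0, -15, -0.0021, -0.0154, -0.0005, 0.3, 0, 0, -20, -0.0036, -0.0204, -0.0005, 0.3, 0, 0, -25, -0.0057, -0.0252, -0.0005, 0.3, 0, 0, -30, -0.0082, -0.0298, -0.0005, 0.3, 0, 0, -33, -0.0099, -0.0325, -0.0005, 0.3, 0, 0, -36, -0.0117, -0.035, -0.0005, 0.3, 0, 0, -38, -0.013, -0.0368, -0.0005, 0.3, 0, 0, -40, -0.0143, -0.0384, -0.0005, 0.3]}}

```text
clock: 21.32
position: [0.4531, 0.1538, 0.1134]
ee_rot: [0.19, 0.982, 0.0, 0.001]
ft_force: [1.2, 1.3, 0.3]
grip_width: 0.3
grasp_force: 0.9
```

```bash
python3 - <<'E'
from h import *
st();blue()
P=np.array([.5087,.1316])
for a in (85,91,94,97,100):
    t=np.radians(73.2+a);print(a,end=" ");row([*(P+.06*np.array([np.cos(t),np.sin(t)])),.1135],-17+min(a,91),0)
E
```

```text
t 21.32 p [0.4531 0.1538 0.1134] f [1.2  1.33 0.27] w 0.3 tip 0.014
wax 363 [0.5899 0.0849 0.115 ]
85 [0.1, 0.1, 0.1] [0.0002, 0.0003, -0.0]
91 [0.1, 0.1, -5.9] [-0.0002, -0.0059, -0.0001]
94 [0.1, 0.1, -5.9] [-0.0006, -0.0091, -0.0001]
97 [0.1, 0.1, -5.9] [-0.0012, -0.0122, -0.0001]
100 [0.1, 0.1, -5.9] [-0.0019, -0.0152, -0.0001]
```

Request:
{"op": "play_rows", "data": {"plan": [0, 0, -2, 0, -0.002, 0, 0.3, 0, 0, -4, -0.0001, -0.004, 0, 0.3, 0, 0, -6, -0.0002, -0.006, 0, 0.3, 0, 0, -6, -0.0004, -0.0075, 0, 0.3]}}

```text
clock: 21.88
position: [0.4509, 0.148, 0.1137]
ee_rot: [0.139, 0.99, 0.002, 0.001]
ft_force: [3.4, 5.9, -1.8]
grip_width: 0.298
grasp_force: 3.0
```

Request:
{"op": "play_rows", "data": {"plan": [0, 0, 0, -0.0002, -0.001, 0, 0.3, 0, 0, 0, -0.0004, -0.002, 0, 0.3]}}

```text
clock: 22.12
position: [0.4501, 0.146, 0.1136]
ee_rot: [0.139, 0.99, 0.001, 0.001]
ft_force: [-0.9, 6.7, 1.7]
grip_width: 0.298
grasp_force: 2.8
```

Request:
{"op": "play_rows", "data": {"plan": [0, 0, 0, -0.0002, -0.001, 0, 0.3, 0, 0, 0, -0.0004, -0.002, 0, 0.3]}}

```text
clock: 22.38
position: [0.4501, 0.1456, 0.1137]
ee_rot: [0.138, 0.99, 0.002, 0.001]
ft_force: [1.9, 15.0, -4.4]
grip_width: 0.298
grasp_force: 7.2
```

Request:
{"op": "play_rows", "data": {"plan": [0, 0, 0, -0.0002, -0.001, 0, 0.3, 0, 0, 0, -0.0004, -0.002, 0, 0.3]}}

```text
clock: 22.62
position: [0.45, 0.1454, 0.1138]
ee_rot: [0.138, 0.99, 0.004, 0.001]
ft_force: [4.6, 21.6, -8.5]
grip_width: 0.303
grasp_force: 11.0
```

Firm end stop reached (force climbs with no motion). Release: centre on the knob, open, lift straight up.

Request:
{"op": "play_rows", "data": {"plan": [0, 0, 0, 0, 0.002, 0, 0.3, 0, 0, 0, 0, 0.004, 0, 0.3, 0, 0, 0, 0, 0.006, 0, 0.3, 0, 0, 0, 0, 0.006, 0, 0.3, 0, 0, 0, 0, 0.006, 0, 0.5, 0, 0, 0, 0, 0.006, 0, 0.5, 0, 0, 0, 0, 0.006, 0, 0.5, 0, 0, 0, 0, 0.006, -0.01, 0.5, 0, 0, 0, 0, 0.006, -0.03, 0.5, 0, 0, 0, 0, 0.006, -0.07, 0.5, 0, 0, 0, 0, 0.006, -0.12, 0.5, 0, 0, 0, 0, 0.006, -0.12, 0.5]}}

```text
clock: 24.12
position: [0.4532, 0.1473, 0.2375]
ee_rot: [0.139, 0.99, 0.001, 0.004]
ft_force: [-0.1, 0.7, -0.5]
grip_width: 0.5
grasp_force: 0.0
```

```bash
python3 - <<'E'
from h import *
import cv2
st();blue()
m=viewer.camera_model("wrist");R=np.array(m["R"]);t=np.array(m["t"])
im=viewer.camera("wrist");cv2.imwrite("pics/w3.png",im[:,:,::-1])
g=im.max(axis=2)
def proj(X):
    c=R@X+t;r=np.arctan2(np.hypot(*c[:2]),c[2]);return np.array([m["cx"],m["cy"]])+m["fx"]*r*c[:2]/np.hypot(*c[:2])
k=proj([.4509,.1478,.108]);print("expected knob px",k)
mask=(g<45).astype(np.uint8);n,l,s,c=cv2.connectedComponentsWithStats(mask)
for i in range(1,n):
    if 60<s[i,4]<1500: print(s[i],np.round(c[i],1),np.round(plane("wrist",*c[i],.112),4))
E
```

```text
t 24.12 p [0.4532 0.1473 0.2375] f [-0.06  0.68 -0.46] w 0.5 tip 0.014
wax 366 [0.5896 0.0856 0.115 ]
expected knob px [317.02293689 227.74344902]
[530  24  83  33 904] [564.4  41.9] [0.356  0.3757 0.112 ]
[182  62 117  40 322] [239.6  82.5] [0.3374 0.1256 0.112 ]
[308 214  25  36 665] [320.2 230.9] [0.4514 0.1493 0.112 ]
[414 250 142  56 293] [479.5 275.5] [0.5195 0.2585 0.112 ]
```

Knob sits at ~(0.451,0.149) versus 0.451,0.148 expected when shut. Clear the arm and confirm with the top camera.

```bash
python3 - <<'E'
from h import *
row([.44,-.1,.34],20,0);row([.44,.05,.34],50,0)
E
```

```text
[0.1, 0.1, 54.0] [-0.057, -0.2399, -0.106]
[0.1, 0.2, 24.0] [-0.0157, -0.0957, -0.1061]
```

Request:
{"op": "play_rows", "data": {"plan": [0, 0, 0, 0, 0, -0.04, 0.5, 0, 0, 0, 0, 0, -0.08, 0.5, 0, 0, 8, -0.005, -0.03, -0.106, 0.5, 0, 0, 16, -0.01, -0.07, -0.106, 0.5, 0, 0, 24, -0.018, -0.11, -0.106, 0.5, 0, 0, 33, -0.03, -0.15, -0.106, 0.5, 0, 0, 42, -0.04, -0.19, -0.106, 0.5, 0, 0, 50, -0.052, -0.23, -0.106, 0.5, 0, 0, 54, -0.057, -0.24, -0.106, 0.5, 0, 0, 54, -0.057, -0.24, -0.106, 0.5]}}

```text
clock: 25.48
position: [0.4395, -0.1007, 0.3382]
ee_rot: [0.574, 0.819, 0.001, -0.001]
ft_force: [0.4, -0.7, 0.4]
grip_width: 0.501
grasp_force: 0.0
```

```bash
python3 - <<'E'
from h import *
import cv2
st();blue()
im=viewer.camera("top");cv2.imwrite("pics/t5.png",im[:,:,::-1])
g=im.max(axis=2);old=cv2.imread("pics/top0.png").max(axis=2)
def dark(g,x0,y0,x1,y1,th=60):
    v,u=np.nonzero(g[y0:y1,x0:x1]<th);w=th-g[y0:y1,x0:x1][v,u].astype(float)
    return (len(u),(u*w).sum()/w.sum()+x0,(v*w).sum()/w.sum()+y0) if len(u) else None
a=dark(old,272,248,288,262);print("open",a,plane("top",a[1],a[2],.115))
a=dark(g,285,270,305,292);print("shut",a,a and plane("top",a[1],a[2],.115))
print(g[250:290:2,286:336:2])
E
```

```text
t 25.48 p [ 0.4395 -0.1007  0.3382] f [ 0.38 -0.68  0.36] w 0.501 tip 0.014
wax 365 [0.5894 0.0857 0.115 ]
open (9, np.float64(280.7402597402597), np.float64(255.32467532467533)) [0.52184871 0.18588441 0.115     ]
shut (5, np.float64(295.3333333333333), np.float64(281.5)) [0.45062697 0.14702193 0.115     ]
[[248 248 249 249 249 249 248 248 249 247 237 169  85  44  39  55  84 100
  117 140 101  98 208 248 250]
 [248 248 248 248 248 248 248 248 249 249 248 244 220 124  85 102 112 110
  109 102 142 217 247 249 249]
 [248 249 248 248 248 249 248 248 248 248 247 236 198 133 114 114 108  97
  119 153 174 202 206 209 207]
 [249 249 248 248 248 249 245 230 229 235 203 150 121 116 118 132 145 117
  133 144 129 132 130 130 131]
 [249 250 249 250 249 246 204 159 155 127 117 116 117 134 183 224 244 239
  238 239 239 239 239 238 238]
 [250 249 250 249 249 238 169 203 190 138 107 127 163 222 247 250 250 250
  250 250 250 250 250 250 249]
 [249 250 249 249 249 236 162 194 188 130 119 212 243 249 250 250 250 250
  250 250 250 250 250 250 249]
 [249 249 250 249 250 246 181 133 130 109 157 242 249 249
[... 608 characters left out ...]
86 170 246 250 247 248 248 245 243 244
  241 246 246 246 246 247 247]
 [241 244 244 243 216 124 163 241 181 171 247 251 248 248 247 245 243 246
  242 246 245 245 246 247 248]
 [242 244 242 190  86  65 181 223 152 168 246 250 248 248 247 245 243 246
  242 245 245 245 246 247 248]
 [242 244 240 160  60  56 145 154 134 146 230 250 248 248 249 247 243 245
  240 244 246 245 246 248 248]
 [243 244 243 222 136 115 199 163 126 132 220 249 248 248 247 247 242 240
  239 244 246 246 246 247 248]
 [243 245 245 246 244 241 244 220 183 190 241 247 247 248 247 247 244 239
  240 246 247 246 246 248 248]
 [247 246 245 247 250 250 247 243 243 242 249 247 247 248 248 248 247 245
  246 247 248 246 246 247 248]]
```

```bash
python3 -c "
from workcell import manip
print(manip.hand_in())"
```

```text
the job is handed in; nothing more can be done
None
```

The flask is docked under the lip with an estimated 3–4 N on the sprung stop, well short of bottoming. The clamp was then pushed onto its end stop, camera checks put it shut to within about 1°, and the job was handed in at about 25 s with the arm clear; the judge's verdict was not shown.

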